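Clip the edge slicker back on its snap hook

TASK

Put the edge slicker away on the brass snap hook of the tool post: pick it up, push the far side of its steel eye in through the hook's sprung gate and down behind the nose so that the gate snaps shut over it, and, still holding it, tug it back against the nose with 5 to 10 N for a good second to feel that it is caught. Then let it go to hang from the hook by its eye, and wait until it swings only a little. Never press or pull on the hook with more than 12 N, work the gate with the eye only and keep the gripper off the post, and leave the other tools where they lie.

Things in the scene. Friction and masses are not known exactly. Their poses are not given: they have to be found in the camera images.
- slicker: Edge slicker (leather burnishing tool), 150 mm long, 90 g, lying flat. Pale beech grip with flat sides: x -30 to 30, 22 mm wide, 20 mm thick. Behind it (x -30 to -68) a darker grooved round head, 20 mm thick. In front a brass ferrule (x 30 to 40), a thin stem, a steel eye. Origin: underside of the grip at mid length; x runs along the tool towards the eye, z up.
- grip (a point): Middle of the slicker's beech grip, 10 mm above its underside; axes as the slicker's.
- eye (a point): Centre of the slicker's steel eye, 65 mm ahead of the grip's middle. The eye is a ring of 5 mm round wire, 34 mm outside, 24 mm inside, lying flat in the slicker's x-y plane, 10 mm above the underside.
- eye_rim (a point): Middle of the wire at the far side of the eye (the part that has to pass the gate), 79.5 mm ahead of the grip's middle, 10 mm above the underside.
- stand: Tool post, fixed to the bench: dark wooden foot 170 x 160 x 20 mm with two thread reels (70 mm high) along its right edge, a 14 mm steel upright at its far left corner, and at 282 mm height a 12 mm steel overarm running forward (-x) over the foot's middle line, the brass snap hook clamped under it. Origin: underside of the foot's centre; x points from the hook's open side to the back, z up.
- hang_point (a point): Middle of the hook's travel: where the seat (middle of the 8 mm bar at the lowest point of the hook's bowl) is when the hook's collar sits at mid travel, 40 mm in front of the foot's centre, 185 mm above the bench. Fixed to the post, axes as the stand's. The collar is clamped anywhere up to 9 mm further forward or back along x; no reading shows where, and it does not slip.
- nose_level (a point): Same as hang_point but 22 mm higher, level with the nose's rounded top. The rigid hook is bent in the x-z plane. From its true seat: nose (free end, open side) 12.5 mm in front, its top 22 mm up; spine 12.5 mm behind; 17 mm free between them; the bowl's bar is 4 mm thick above the seat. Nothing in front of the nose or below the bowl but the foot.
- gate (a joint): The hook's sprung gate, a straight 6 mm steel bar hinged 52 mm above the true seat, hanging 5.5 mm in front of it with its tip inside the nose, 4 mm below the nose's top. Angle in rad: 0 shut, grows as the tip swings towards the spine, stops at 0.28 (tip 9 mm in). Spring: about 4.5 N near the nose at first, 6.5 N fully open, more if pressed higher up. Never opens outwards.
- awl: Bystander: awl with a wooden handle, 140 mm long, lying on the bench near the slicker. Origin near mid length.
- bone_folder: Bystander: flat ivory-coloured bone folder, 120 x 22 x 5 mm, lying on the bench near the slicker. Origin near mid length.
- mallet: Bystander: black rubber mallet, 330 mm long, lying at the far side. Origin on its handle.
- screwdriver: Bystander: screwdriver with a red handle, lying to the right.
- jar: Bystander: glass jar with a metal lid, 64 mm wide, 75 mm tall. Origin: centre of its foot.
- stamp_tray: Bystander: purple tray of letterless steel stamps, 130 x 190 x 32 mm, to the right. Origin: centre of its underside.
- dye_cup: Bystander: amber glass dye bottle, 52 mm wide, 64 mm tall, to the right. Origin: centre of its foot.
Mind the look-alikes: they are no part of the job. What is shaped like the slicker but pink or turquoise is not meant.

How it is judged:
On the way, in this order (a step that is already met when the one before it is completed fails the run):
1. the slicker, held off the bench, pushes the gate open with its eye (value of joint gate above 0.12 rad and contact force between slicker and stand above 1 N and distance between eye_rim and hang_point below 0.05 m), for 0.05 s.
2. with the eye inside and the gate shut, the held slicker is tugged back against the nose with 5 to 10 N for 1 s (value of joint gate below 0.06 rad and x of eye_rim in the frame of hang_point between -0.0165 and 0.006 m and z of eye_rim in the frame of hang_point between 0.003 and 0.018 m and contact force between slicker and stand between 5 and 10 N and contact force between the fingers and slicker above 1 N and x of eye in the frame of hang_point below -0.003 m), for 1 s.
At the end, for the whole second after the job is handed in: The released slicker hangs from the hook by its eye, within 0.5 rad of plumb, borne by the hook, the eye's centre up to 16 mm below seat height, within 17 mm of the hang point along the overarm and 10 mm across it, gate shut (below 0.06 rad), swinging only a little (below 0.5 m/s) (x of eye in the frame of hang_point between -0.017 and 0.017 m and y of eye in the frame of hang_point between -0.01 and 0.01 m and z of eye in the frame of hang_point between -0.016 and 0 m and contact force between slicker and stand above 0.2 N and value of joint gate below 0.06 rad and contact force between the fingers and slicker below 0.1 N and angle between slicker's own x axis and vertical below 0.5 rad and linear speed of slicker below 0.5 m/s); the robot touches nothing.
It fails at once if the gripped slicker is forced: more than 12 N between it and the snap hook (contact force between slicker and stand above 12 N and contact force between the fingers and slicker above 5 N).
It fails at once if the gripper or arm presses on the tool post or its hook with more than 1 N (contact force between any of the arm, the fingers and stand above 1 N).
It fails at once if another tool on the bench is moved by more than 15 mm (distance of any of awl, bone_folder, mallet, screwdriver, jar, stamp_tray, dye_cup from where it was at the start of the episode above 0.015 m).
It also fails if it takes over 70 s, if anything falls off the work surface, if the arm or the gripper's body presses on something with over 40 N, if the wrist force passes 120 N, or if a joint passes its speed limit or range.

ROBOT

A 6-joint arm with a two-finger parallel gripper is mounted at the origin on the work surface. World frame = base frame: x ahead of the robot, y to its left, z up, the work surface at z = 0. Lengths are in m, angles in rad, forces in N, time in s.
With the tool pointing down it reaches from about 0.25 to 0.725 m from the base axis. Payload 4 kg.
Tool frame: the origin (TCP) lies on the mounting face of the last link; the fingertips stand 173 mm ahead of it and the grasp point (between the pads) lies 155 mm ahead of it; y points along the fingers, x is the direction in which the jaws open and shut, and the axes are right-handed (so a half turn about y gives the same grasp; the last joint's range is limited). The gripper opens to 85 mm and grips with 20 to 120 N. Pads are 22 mm wide; open, the fingers measure 114 mm over their backs; the gripper's body (76 mm by 85 mm) begins 54 mm behind the grasp point. The pads swing forward as they close: fully open they stand 13 mm farther back than shut.
Start: joints at [1.175, 0.241, 0.005, 1.335, 0, 1.571], TCP at [0.193, 0.461, 0.405] pointing down, gripper open.
Joint ranges: [-2.72, 2.72], [-1.05, 1.87], [-1.09, 1.28], [-1.99, 2.15], [-1.42, 1.44], [-3.14, 3.14]. Speed limits (rad/s): [2.79, 2.79, 3.14, 3.14, 3.14, 3.14].

INTERFACE

Orientations are given as a 3x3 rotation matrix whose columns are the frame's x, y, z axes.
In Python, from cell import r, imaging gives the robot as it stands. The module is installed in compiled form; this text tells all that it offers.
- The arm moves only by the shell command python3 -m jog 'ROWS' [FORCE]. ROWS is JSON, a list that holds one entry, the list of rows, each a list of 7 numbers: the shift along the tool's x, y, z in mm, then the turn, a rotation vector about the tool's x, y, z in rad, then the opening, from 0 (shut) to 1 (fully open). A call has 1 to 20 rows; each row is the pose to reach, as a shift and turn from the pose commanded when the call began, along the tool's axes at that moment; what a row does not reach only later rows make up. A row lasts 1/12 s, in which the tool goes at most 41.7 mm and 7.16 degrees, less where a joint would pass 70% of its speed; a pose out of reach is approached as far as the arm can. A call with a gripper value outside its range is refused whole. The fingers move at their own pace and stop on an object; FORCE is the grip in N (left out, the last holds). Time passes only in rows, so rows that repeat a pose let the fingers close. It gives the time, the measured TCP pose, the force and the opening at its end, in the units of the state.
- r.sense(): the state, without advancing time (a new reading comes with each control period).
- imaging.snapshot(name): name is "scene" or "side" or "wrist"; returns the picture (400x640x3 uint8, blue, green, red); there is no depth.
- imaging.get_calibration(name): a dict with "intrinsics" (3x3 intrinsics, pixels), "rvec" (rotation vector, rad) and "tvec" (3), from world to camera coordinates, as OpenCV has them. Camera axes: x right, y down, z forward; pixel columns grow to the right and rows downward; lengths in m; the calibration is good to about 2 mm. A picture is of the moment at which its call begins: read the wrist's pose just before it. get_calibration takes no time and is no camera call; for the wrist camera it gives the pose at the moment of the call.
- r.close_job(): hands the job in, once; it reports no verdict.
Trained networks look in the newest picture that a camera, given by its name, has taken for a name from the list of things; names that differ only in an ending like _2 or _b are one class to them, and where a whole thing is asked for, a point or a joint stands for the part that bears it (a point fixed in the world has none). Each returns a list of dicts, best first, with "p" (0 to 1); they miss things now and then, are a little off and sometimes report something else, mostly with a low value. They report only what shows in the picture. A call takes as long as a camera call. They do not tell look-alikes from the thing itself.
- imaging.silhouettes(query, camera): "mask" (400x640 bool, what is visible of it) and "uv" ([column, row] in pixels, amid what is visible of it).
The state is a dict: "time_s": time; "joints": joint angles; "joint_vel": joint speeds; "tau": joint torques, N m; "ee_pos": TCP position; "ee_rot": TCP orientation; "contact_force": force on the tool from outside, world axes, zero at the start; "wrist_torque": the same for the moment, N m; "finger_gap": opening from 0.0 (shut) to 1.0 (fully open).
Only numpy, scipy, OpenCV 4.12 (cv2) and the standard library are available. Lean on these libraries where they do the work, as an engineer would, in place of code of your own. Each camera call takes 0.05 s, during which the arm holds its last target. There are 200 camera calls.

## Working session

There is one attempt and no reset: what is moved stays moved. The work goes in short steps, Python scripts to look and compute and a shell command to move; the robot and the scene stay as the last step left them, time stands still between calls to the robot, and variables do not carry over. Pictures are saved under pics/ and viewed, about 8 in all and at most 12, crops included, and the job is handed in when it is done.

```bash
mkdir -p pics; cat > h.py <<'E'
import numpy as np, cv2
from cell import r, imaging
def cal(n):
    c=imaging.get_calibration(n); K=np.array(c["intrinsics"],float); R,_=cv2.Rodrigues(np.array(c["rvec"],float)); return K,R,np.array(c["tvec"],float).ravel()
def ray(n,uv,z,c=None):
    K,R,t=c or cal(n); d=R.T@np.linalg.solve(K,[uv[0],uv[1],1.]); o=-R.T@t
    return o+d*(z-o[2])/d[2]
def proj(n,p,c=None):
    K,R,t=c or cal(n); q=K@(R@np.asarray(p,float)+t); return q[:2]/q[2]
E
python3 - <<'E'
from h import *
s=r.sense(); print(s)
for n in ["scene","side"]:
    im=imaging.snapshot(n); cv2.imwrite(f"pics/{n}0.png",im)
    K,R,t=cal(n); print(n,K[0,0],-R.T@t,R[2])
    for q in ["slicker","stand","awl","bone_folder"]:
        for d in imaging.silhouettes(q,n)[:4]: print(q,round(d["p"],2),np.round(d["uv"]),d["mask"].sum(), np.round(ray(n,d["uv"],.01),3))
E
```

```text
{'time_s': 0.0, 'joints': array([1.17500228e+00, 2.41409676e-01, 3.69381037e-03, 1.33516518e+00,
       2.37127270e-05, 1.57080411e+00]), 'joint_vel': array([ 0.00210334, -0.00015415, -0.00196165, -0.00054037,  0.00104311,
       -0.00136341]), 'tau': array([-1.62835811e-03, -3.72319973e+01,  2.52406991e+01,  1.69805204e-02,
       -6.02596424e-05,  9.53655331e-06]), 'ee_pos': array([0.19266289, 0.46109585, 0.4038026 ]), 'ee_rot': array([[ 3.85547314e-01, -8.25624291e-04, -9.22687697e-01],
       [ 9.22685712e-01, -1.91440910e-03,  3.85548197e-01],
       [-2.08471968e-03, -9.99997827e-01,  2.36964491e-05]]), 'contact_force': array([0.2836878 , 0.13465642, 0.26577134]), 'wrist_torque': array([ 0.02205347, -0.01432888, -0.01761823]), 'finger_gap': 0.9986748636603452}
scene 374.86624593885466 [1.1510708  0.01491297 1.07217956] [-0.55489191 -0.03217085 -0.83130019]
slicker 0.74 [411. 218.] 273 [0.456 0.293 0.01 ]
slicker 0.62 [374. 182.] 137 [0.316 0.173 0.01 ]
slicker 0.52 [445. 204.] 160 [0.393 0.415 0.01 ]
stand 0.97 [257. 262.] 3023 [ 0.655 -0.198  0.01 ]
awl 0.48 [379. 225.] 165 [0.493 0.186 0.01 ]
bone_folder 0.6 [340. 224.] 189 [0.499 0.056 0.01 ]
side 503.6044632353465 [0.45661485 1.03942041 1.50144773] [ 0.04657231 -0.62112626 -0.7823255 ]
slicker 0.83 [351. 306.] 205 [0.44  0.298 0.01 ]
slicker 0.79 [388. 274.] 210 [0.319 0.174 0.01 ]
slicker 0.75 [362. 343.] 289 [0.402 0.421 0.01 ]
stand 0.68 [300. 183.] 2167 [ 0.655 -0.211  0.01 ]
awl 0.5 [336. 276.] 170 [0.493 0.192 0.01 ]
bone_folder 0.59 [340. 244.] 145 [0.485 0.06  0.01 ]
```

View pics/scene0.png

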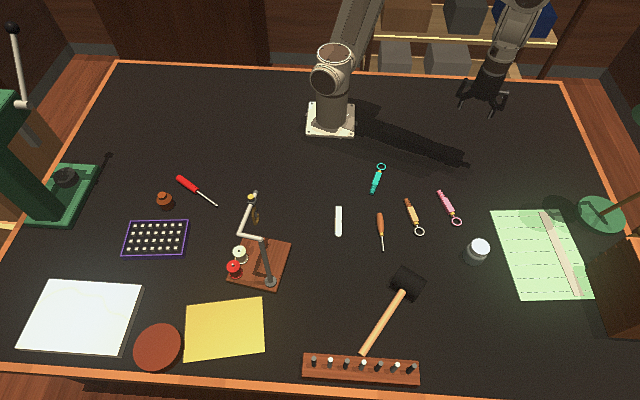

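View pics/side0.png

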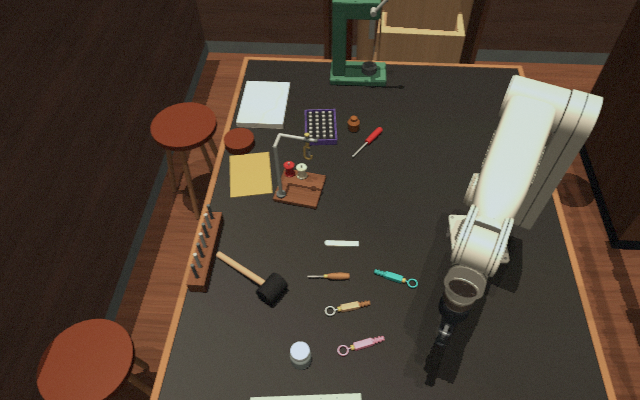

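Beech slicker candidates in the scene view: beech (411,218), turquoise (377,178) and pink (449,207). By the description it's the beech one at (411,218). The stand is at (257,262) with its hook near (255,207), and its overarm points toward the robot. Next is a close crop of both.

```bash
python3 - <<'E'
from h import *
a=cv2.imread("pics/scene0.png"); b=cv2.imread("pics/side0.png")
c=lambda im,u,v,w,h,s:cv2.resize(im[v:v+h,u:u+w],None,fx=s,fy=s,interpolation=cv2.INTER_CUBIC)
top=np.hstack([c(a,210,185,100,115,4)[:, :400],c(b,260,125,100,115,4)[:, :400]])
bot=np.hstack([c(a,385,190,80,30+20,5)[:140*2],c(b,315,280,80,50,5)])[:, :800][:140]
cv2.imwrite("pics/crop1.png",np.vstack([top,cv2.resize(bot,(800,140))]))
# slicker axes from PCA of masks near beech
for n,tgt in (("scene",(411,218)),("side",(351,306))):
    imaging.snapshot(n)
    for q in ("slicker","eye"):
      for d in imaging.silhouettes(q,n):
        if np.hypot(*(np.array(d["uv"])-tgt))<25:
            v,u=np.nonzero(d["mask"]); P=np.array([ray(n,(x,y),.01)[:2] for x,y in zip(u,v)])
            m=P.mean(0); w=np.linalg.svd(P-m,full_matrices=False)[2][0]; w*=np.sign(w[0]); t=(P-m)@w
            print(n,q,round(d["p"],2),len(u),m.round(3),"yaw",np.degrees(np.arctan2(w[1],w[0])).round(1),"ends",(m+w*t.min()).round(3),(m+w*t.max()).round(3))
E
```

```text
scene slicker 0.49 235 [0.45  0.299] yaw 12.7 ends [0.379 0.283] [0.522 0.315]
scene eye 0.5 251 [0.438 0.297] yaw 14.8 ends [0.375 0.28 ] [0.495 0.312]
side slicker 0.51 248 [0.443 0.298] yaw 17.0 ends [0.381 0.28 ] [0.508 0.318]
side eye 0.6 236 [0.432 0.295] yaw 15.5 ends [0.381 0.281] [0.481 0.309]
```

View pics/crop1.png

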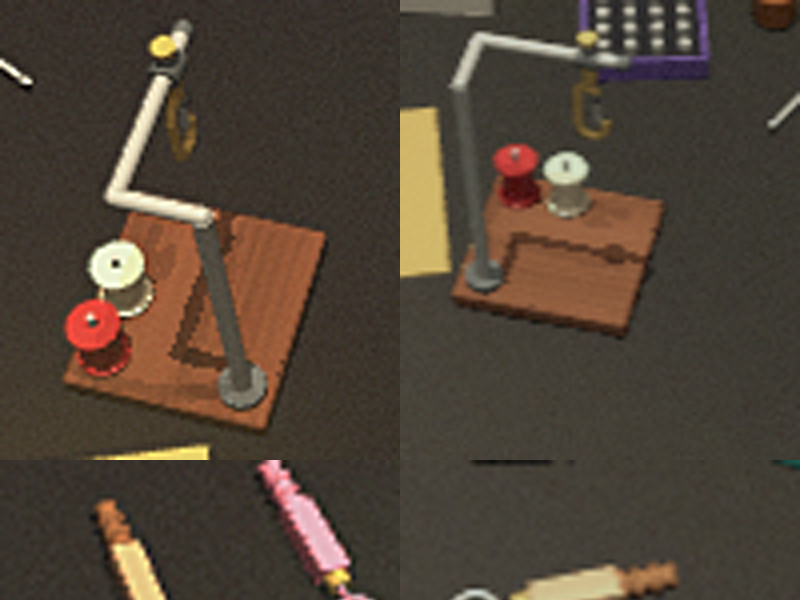

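The close crop confirms the beech slicker: pale grip, brown head, brass ferrule. The foot corners, upright and overarm show clearly at the top. I'll fit the stand pose from those points.

```bash
cat > stand.py <<'E'
from h import *
from scipy.optimize import least_squares
C={n:cal(n) for n in("scene","side")}
# crop px -> image px
S=lambda u,v:(210+u/4,185+v/4); D=lambda u,v:(260+u/4,125+v/4)
a,b=.085,.08
obs=[("scene",S(326,233),[-a,b,.02]),("scene",S(268,424),[a,b,.02]),("scene",S(67,375),[a,-b,.02]),
("side",D(263,203),[-a,b,.02]),("side",D(230,324),[a,b,.02]),("side",D(53,292),[a,-b,.02])]
arm=[("scene",S(115,197),0),("scene",S(183,27),1),("side",D(80,40),0),("side",D(225,62),1)]
T=lambda p,q:np.array([p[0]+np.cos(p[2])*q[0]-np.sin(p[2])*q[1],p[1]+np.sin(p[2])*q[0]+np.cos(p[2])*q[1],q[2]])
def res(p):
    o=[proj(n,T(p,q),C[n])-uv for n,uv,q in obs]+[proj(n,T(p,[p[3+k],p[5],.282]),C[n])-uv for n,uv,k in arm]
    return np.concatenate(o)
s=least_squares(res,[.655,-.2,-.1,.06,-.06,0],loss="soft_l1"); p=s.x
E
python3 - <<'E'
from stand import *
print(p.round(4),"yawdeg",np.degrees(p[2])); print(s.fun.reshape(-1,2).round(1))
h=T(p,[-.04,0,.185]); print("hang",h,[proj(n,h).round(1) for n in C])
def f(x): return np.concatenate([proj("scene",x,C["scene"])-S(183,157),proj("side",x,C["side"])-D(200,136)])
x=least_squares(f,h).x; print("bowl",x.round(4)); d=x-h; c,s_=np.cos(p[2]),np.sin(p[2]); print("rel", c*d[0]+s_*d[1],-s_*d[0]+c*d[1],d[2], f(x))
E
```

```text
[ 0.6505 -0.1864 -0.1295  0.0616 -0.0687 -0.0007] yawdeg -7.4222869495778925
[[  0.2  -3. ]
 [  1.2  -1.1]
 [ -0.4   1. ]
 [ -8.   30. ]
 [-44.   -7. ]
 [ 10.6 -30.2]
 [  1.2  -0.3]
 [ -0.4  -0.3]
 [ -0.9  -0.3]
 [ -0.1  -0.8]]
hang [ 0.61078965 -0.18120318  0.185     ] [array([257.1, 220.3]), array([309. , 158.2])]
bowl [ 0.611  -0.1887  0.1677]
rel 0.001220136117079891 -0.0074003371203238705 -0.017324438651102197 [-0.53777157 -0.76719311 -0.76561432  0.91974438]
```

```bash
sed -i 's/D(263,203),\[-a,b,/D(263,203),[-a,-b,/; s/D(230,324),\[a,b,/D(230,324),[-a,b,/; s/D(53,292),\[a,-b,/D(53,292),[a,b,/' stand.py
python3 - <<'E'
from stand import *
print(p.round(4),"yawdeg",np.degrees(p[2])); print(s.fun.reshape(-1,2).round(1).tolist())
h=T(p,[-.04,0,.185]); print("hang",h,[proj(n,h).round(1) for n in C])
def f(x): return np.concatenate([proj("scene",x,C["scene"])-S(183,157),proj("side",x,C["side"])-D(200,136)])
x=least_squares(f,h).x; d=x-h; c,s_=np.cos(p[2]),np.sin(p[2]); print("rel", c*d[0]+s_*d[1],-s_*d[0]+c*d[1],d[2], f(x))
# delta for tool to go above slicker: yaw 15
st=r.sense(); R=st["ee_rot"]; y=np.radians(15)
g=np.array([.449,.299,0])  # mid of ends
ctr=np.array([.449,.299])-0.005*np.array([np.cos(y),np.sin(y)]) # rough
Rt=np.array([[-np.sin(y),0,-np.cos(y)],[np.cos(y),0,-np.sin(y)],[0,-1,0]])
print(R.T@(np.array([.43,.295,.30])-st["ee_pos"])*1e3, cv2.Rodrigues(R.T@Rt)[0].ravel())
K,Rw,t=cal("wrist"); o=-Rw.T@t; print("wristcam in tool",R.T@(o-st["ee_pos"]),"fwd",R.T@Rw[2],K[0,0])
E
```

```text
[ 0.6515 -0.1861 -0.1623  0.0607 -0.0696 -0.0016] yawdeg -9.301670063475209
[[0.9, -1.9], [0.1, -0.1], [-1.0, 0.3], [0.6, -1.2], [-0.9, 0.3], [-0.5, 0.4], [0.3, -0.5], [0.3, -0.1], [-0.7, -0.8], [-0.2, -0.4]]
hang [ 0.61199154 -0.17960561  0.185     ] [array([257.6, 220.7]), array([308.6, 158.5])]
rel 0.0005343097430747252 -0.00912717202846966 -0.017324438647899787 [-0.53777156 -0.76719308 -0.76561434  0.91974438]
[ -62.06020994  104.74613148 -283.03372384] [ 4.54220096e-05 -6.57542051e-01  9.28410842e-05]
wristcam in tool [0.00146517 0.03124378 0.07641729] fwd [ 6.03093360e-04  9.55595649e-01 -2.94680492e-01] 313.4420360335248
```

```bash
python3 -m jog '[[[-15,0,-40,0,-0.11,0,1],[-30,20,-80,0,-0.22,0,1],[-40,40,-120,0,-0.33,0,1],[-50,60,-160,0,-0.44,0,1],[-56,80,-200,0,-0.55,0,1],[-62,95,-240,0,-0.658,0,1],[-62,105,-283,0,-0.658,0,1],[-62,105,-283,0,-0.658,0,1],[-62,105,-283,0,-0.658,0,1],[-62,105,-283,0,-0.658,0,1],[-62,105,-283,0,-0.658,0,1]]]'
python3 - <<'E'
from h import *
st=r.sense(); print(st["ee_pos"],st["contact_force"])
im=imaging.snapshot("wrist"); c=cal("wrist"); cv2.imwrite("pics/w1.png",im)
for q in ("slicker","grip","eye"):
  for d in imaging.silhouettes(q,"wrist"):
    v,u=np.nonzero(d["mask"]); P=np.array([ray("wrist",(x,y),.01,c)[:2] for x,y in zip(u,v)])
    m=P.mean(0); w=np.linalg.svd(P-m,full_matrices=False)[2][0]; w*=np.sign(w[0]); t=(P-m)@w
    print(q,round(d["p"],2),np.round(d["uv"]),len(u),m.round(4),np.degrees(np.arctan2(w[1],w[0])).round(1),(m+w*t.min()).round(4),(m+w*t.max()).round(4))
E
```

```text
time_s: 1.72
ee_pos: [0.4298, 0.295, 0.2997]
ee_rot: [[-0.259, -0.001, -0.966], [0.966, 0.0, -0.259], [0.0, -1.0, 0.001]]
contact_force: [-0.3, -0.0, -0.3]
finger_gap: 0.997
[0.4297713  0.29500898 0.29968098] [-0.31876817 -0.00735103 -0.34597463]
slicker 0.98 [477. 193.] 4035 [0.3947 0.4213] 21.7 [0.3347 0.3975] [0.4741 0.4529]
slicker 0.93 [320. 210.] 3430 [0.4448 0.299 ] 15.8 [0.3797 0.2806] [0.5238 0.3213]
slicker 0.72 [194.  27.] 2667 [0.3323 0.1727] -21.7 [0.3003 0.1855] [0.3656 0.1594]
slicker 0.29 [191. 227.] 2417 [0.4899 0.1886] 3.6 [0.4484 0.186 ] [0.5452 0.1921]
grip 0.98 [324. 208.] 3299 [0.4438 0.2988] 16.0 [0.3798 0.2804] [0.5237 0.3218]
grip 0.61 [476. 195.] 3945 [0.3964 0.4219] 21.5 [0.3354 0.3979] [0.4748 0.4529]
grip 0.59 [197.  30.] 2679 [0.3325 0.1725] -21.5 [0.3006 0.185 ] [0.3661 0.1593]
eye 0.94 [475. 199.] 4170 [0.3972 0.4223] 21.5 [0.3353 0.3979] [0.4759 0.4533]
eye 0.58 [322. 208.] 3216 [0.4435 0.2986] 15.7 [0.3797 0.2807] [0.5238 0.3212]
```

View pics/w1.png

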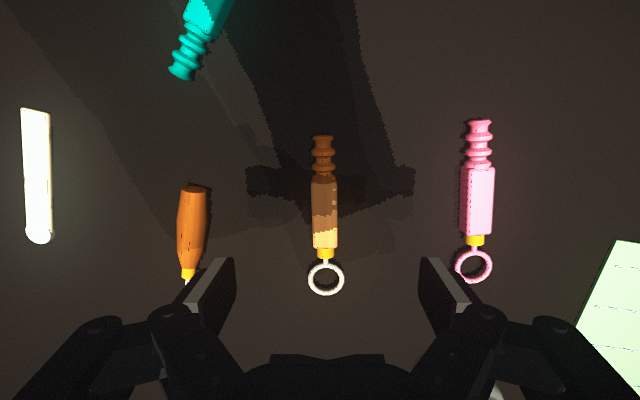

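The beech slicker lies under the gripper, head at (322,138) and eye at (326,278). The awl at (192,235) and pink decoy at (477,190) are clear of the fingers. Descending to grip.

```bash
python3 -m jog '[[[0,30,-11,0,-0.014,0,1],[0,60,-11,0,-0.014,0,1],[0,90,-11,0,-0.014,0,1],[0,110,-11,0,-0.014,0,1],[0,119,-11,0,-0.014,0,1],[0,124.7,-11,0,-0.014,0,1],[0,124.7,-11,0,-0.014,0,1],[0,124.7,-11,0,-0.014,0,1],[0,124.7,-11,0,-0.014,0,0],[0,124.7,-11,0,-0.014,0,0],[0,124.7,-11,0,-0.014,0,0],[0,124.7,-11,0,-0.014,0,0],[0,124.7,-11,0,-0.014,0,0],[0,124.7,-11,0,-0.014,0,0],[0,124.7,-11,0,-0.014,0,0],[0,124.7,-11,0,-0.014,0,0]]]' 110
python3 -m jog '[[[0,-20,0,0,0,0,0],[0,-50,0,0,0,0,0],[0,-90,0,0,0,0,0],[0,-130,0,0,0,0,0],[0,-130,0,0,0,0,0],[0,-130,0,0,0,0,0]]]'
python3 - <<'E'
from stand import *
st=r.sense(); R=st["ee_rot"]
im=imaging.snapshot("wrist"); cv2.imwrite("pics/w2.png",im)
K,Rw,t=cal("wrist")
# eye in image -> intersect with tool plane y=165mm
for q in("eye","slicker"):
  for d in imaging.silhouettes(q,"wrist")[:2]:
    v,u=np.nonzero(d["mask"]); print(q,d["p"],np.round(d["uv"]),u.min(),u.max(),v.min(),v.max())
np.save("grip.npy",np.array([0]))
E
```

```text
time_s: 3.25
ee_pos: [0.4409, 0.2979, 0.1758]
ee_rot: [[-0.273, 0.001, -0.962], [0.962, 0.001, -0.273], [0.0, -1.0, -0.001]]
contact_force: [-0.5, -1.0, 5.7]
finger_gap: 0.23
time_s: 3.75
ee_pos: [0.4415, 0.2985, 0.3078]
ee_rot: [[-0.273, 0.005, -0.962], [0.962, 0.004, -0.273], [0.002, -1.0, -0.006]]
contact_force: [-0.4, -0.7, -0.5]
finger_gap: 0.228
eye 0.96 [195.  24.] 171 226 0 59
eye 0.86 [326. 250.] 302 351 134 359
slicker 0.97 [327. 244.] 302 351 133 359
slicker 0.72 [192.  23.] 171 226 0 58
```

View pics/w2.png

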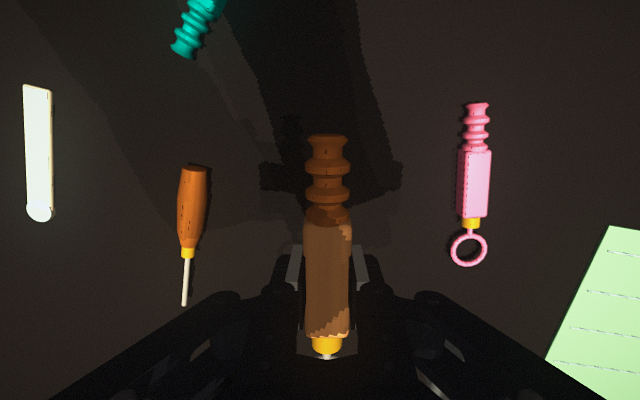

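The slicker is held: head at (327,150), ferrule at (327,344), with the eye hidden behind the fingers. Working out the pose in front of the hook, eye pitched up 30°.

```bash
cat > plan.py <<'E'
from stand import *
EYE=np.array([0,.1658,-.0695]); RIM=np.array([0,.1658,-.084])
h=T(p,[-.04,0,.185]); c,s_=np.cos(p[2]),np.sin(p[2]); M=np.array([[c,-s_,0],[s_,c,0],[0,0,1]])
def goal(rim,pitch):
    a=np.radians(pitch); z=-(np.cos(a)*M[:,0]+np.sin(a)*M[:,2]); x=M[:,1]; R=np.c_[x,np.cross(z,x),z]
    return h+M@(np.array(rim)/1e3)-R@RIM,R
def delta(rim,pitch):
    st=r.sense(); R=st["ee_rot"]; t,Rt=goal(rim,pitch)
    print("shift",(R.T@(t-st["ee_pos"])*1e3).round(1),"turn",cv2.Rodrigues(R.T@Rt)[0].ravel().round(3),"tcp",t.round(3))
def where():
    st=r.sense(); R=st["ee_rot"]; d=M.T@(st["ee_pos"]+R@RIM-h)*1e3; u=M.T@-R[:,2]
    print("t",round(st["time_s"],2),"rim",d.round(1),"axis",u.round(3),"F",(M.T@st["contact_force"]).round(2),"gap",round(st["finger_gap"],3))
E
python3 -c "
from plan import *
where(); delta([-60,0,40],30); delta([-60,0,27],30)"
```

```text
t 3.9 rim [-171.3  478.2  -47.8] axis [ 0.905  0.425 -0.003] F [-0.64 -0.91 -0.93] gap 0.227
shift [-414.3  -22.3  159.8] turn [-0.518  0.429  0.113] tcp [ 0.399 -0.145  0.327]
shift [-414.3   -9.3  159.8] turn [-0.518  0.429  0.113] tcp [ 0.399 -0.145  0.314]
```

```bash
python3 -m jog '[[[-20,-2,8,-0.02,0.02,0,0],[-55,-4,20,-0.07,0.06,0.015,0],[-90,-6,32,-0.12,0.1,0.026,0],[-125,-8,45,-0.17,0.14,0.037,0],[-160,-10,60,-0.22,0.18,0.048,0],[-195,-11,72,-0.27,0.22,0.059,0],[-230,-13,85,-0.32,0.26,0.07,0],[-265,-14,100,-0.37,0.3,0.08,0],[-300,-16,115,-0.42,0.34,0.09,0],[-335,-18,128,-0.47,0.38,0.1,0],[-370,-20,142,-0.518,0.429,0.113,0],[-400,-22,154,-0.518,0.429,0.113,0],[-414.3,-22.3,159.8,-0.518,0.429,0.113,0],[-414.3,-22.3,159.8,-0.518,0.429,0.113,0],[-414.3,-22.3,159.8,-0.518,0.429,0.113,0],[-414.3,-22.3,159.8,-0.518,0.429,0.113,0],[-414.3,-22.3,159.8,-0.518,0.429,0.113,0]]]'
python3 - <<'E'
from plan import *
where(); delta([-60,0,27],30)
ims=[]
for n in("scene","side"):
    im=imaging.snapshot(n); st=r.sense(); R=st["ee_rot"]
    uv=[proj(n,st["ee_pos"]+R@q) for q in (EYE,RIM)]+[proj(n,h)]; print(n,np.round(uv,1))
    u,v=np.round(uv[1]).astype(int); a=im[v-45:v+45,u-50:u+50]; ims.append(cv2.resize(a,(400*1,360),interpolation=cv2.INTER_CUBIC)); print("origin",u-50,v-45)
im=imaging.snapshot("wrist"); print([proj("wrist",h+M@(np.array([k,0,z])/1e3)).round() for k,z in((-12.5,22),(0,0))])
cv2.imwrite("pics/pre.png",np.hstack(ims))
E
```

```text
time_s: 5.32
ee_pos: [0.3996, -0.1432, 0.3263]
ee_rot: [[0.16, 0.494, -0.855], [0.987, -0.077, 0.14], [0.003, -0.866, -0.5]]
contact_force: [-0.4, -0.2, -1.2]
finger_gap: 0.23
t 5.32 rim [-59.8   2.2  39.7] axis [ 0.866 -0.     0.5  ] F [-0.4  -0.32 -1.23] gap 0.23
shift [-1.6 10.9  6.5] turn [ 0.    -0.     0.004] tcp [ 0.399 -0.145  0.314]
scene [[265.  193.5]
 [263.4 195.6]
 [257.6 220.7]]
origin 213 151
side [[328.  155.7]
 [324.5 153.7]
 [308.6 158.5]]
origin 275 109
[array([321., 386.]), array([321., 358.])]
```

View pics/pre.png

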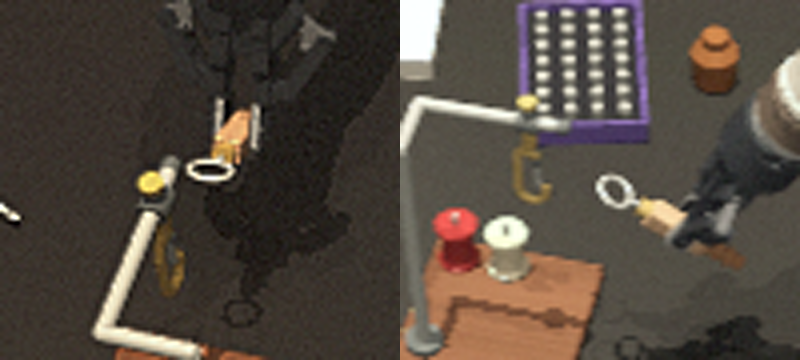

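The ring shows in front of the hook: scene crop (211,170) and side crop (616,190), each within about 1 px of prediction. The hook bowl appears near mid travel. Moving in to the nose level in small steps.

```bash
python3 -m jog '[[[-2,10,-6,0,0,0,0],[-2,18,-13,0,0,0,0],[-2,25.4,-20,0,0,0,0],[-2,25.4,-20,0,0,0,0],[-2,25.4,-20,0,0,0,0],[-2,25.4,-20,0,0,0,0]]]'; python3 -c "
from plan import *
where()"
python3 -m jog '[[[0,0.5,-0.9,0,0,0,0],[0,1,-1.7,0,0,0,0],[0,1.5,-2.6,0,0,0,0],[0,2,-3.5,0,0,0,0],[0,2.5,-4.3,0,0,0,0],[0,3,-5.2,0,0,0,0],[0,3,-5.2,0,0,0,0]]]'; python3 -c "
from plan import *
where()"
```

```text
time_s: 5.97
ee_pos: [0.4291, -0.1509, 0.3151]
ee_rot: [[0.161, 0.495, -0.854], [0.987, -0.079, 0.141], [0.003, -0.865, -0.501]]
contact_force: [0.3, -0.5, -0.7]
finger_gap: 0.225
t 5.97 rim [-29.3  -0.9  28.7] axis [ 0.865 -0.001  0.501] F [ 0.37 -0.4  -0.69] gap 0.225
time_s: 6.55
ee_pos: [0.4353, -0.1521, 0.3155]
ee_rot: [[0.162, 0.496, -0.853], [0.987, -0.079, 0.141], [0.002, -0.865, -0.502]]
contact_force: [-0.5, -0.3, -1.0]
finger_gap: 0.231
t 6.55 rim [-22.9  -1.2  29.3] axis [ 0.865 -0.001  0.502] F [-0.42 -0.4  -0.98] gap 0.231
```

```bash
python3 -m jog '[[[0.5,1.5,0.3,0,0,0,0],[0.5,2,-0.7,0,0,0,0],[0.5,2.5,-1.6,0,0,0,0],[0.5,3,-2.4,0,0,0,0],[0.5,3,-2.4,0,0,0,0]]]' | tail -2; python3 -c "
from plan import *
where()"
python3 -m jog '[[[0,0.5,-0.9,0,0,0,0],[0,1,-1.7,0,0,0,0],[0,1,-1.7,0,0,0,0]]]' | tail -2;  python3 -c "
from plan import *
where()"
```

```text
contact_force: [-0.1, 0.4, -1.5]
finger_gap: 0.226
t 6.97 rim [-19.3  -0.7  27.9] axis [ 0.865 -0.001  0.502] F [-0.21  0.42 -1.49] gap 0.226
contact_force: [0.6, 0.3, -0.9]
finger_gap: 0.232
t 7.22 rim [-17.3  -0.7  27.8] axis [ 0.865 -0.001  0.502] F [ 0.52  0.38 -0.87] gap 0.232
```

```bash
python3 -m jog '[[[0,0.5,-0.9,0,0,0,0],[0,1,-1.7,0,0,0,0],[0,1,-1.7,0,0,0,0]]]' | tail -2;  python3 -c "
from plan import *
where()"
```

```text
contact_force: [0.7, -0.4, -1.4]
finger_gap: 0.23
t 7.47 rim [-15.3  -0.7  27.9] axis [ 0.865 -0.001  0.502] F [ 0.76 -0.24 -1.36] gap 0.23
```

```bash
for i in 1; do python3 -m jog '[[[0,0.5,-0.9,0,0,0,0],[0,1,-1.7,0,0,0,0],[0,1,-1.7,0,0,0,0]]]' | tail -2;  python3 -c "
from plan import *
where()"; done
```

```text
contact_force: [-0.1, -0.1, -1.7]
finger_gap: 0.23
t 7.72 rim [-13.4  -0.7  27.8] axis [ 0.865 -0.001  0.502] F [-0.11 -0.17 -1.66] gap 0.23
```

```bash
python3 -m jog '[[[0,0.5,-0.9,0,0,0,0],[0,0.8,-1.3,0,0,0,0],[0,0.8,-1.3,0,0,0,0]]]' | tail -2;  python3 -c "
from plan import *
where()"
```

```text
contact_force: [0.7, 0.3, -1.1]
finger_gap: 0.23
t 7.97 rim [-12.   -0.7  27.8] axis [ 0.865 -0.001  0.502] F [ 0.63  0.42 -1.09] gap 0.23
```

```bash
python3 -m jog '[[[0,0.5,-0.9,0,0,0,0],[0,0.8,-1.3,0,0,0,0],[0,0.8,-1.3,0,0,0,0]]]' | tail -2;  python3 -c "
from plan import *
where()"
```

```text
contact_force: [0.1, 0.2, -1.1]
finger_gap: 0.227
t 8.22 rim [-10.4  -0.7  27.7] axis [ 0.865 -0.001  0.502] F [ 0.03  0.24 -1.08] gap 0.227
```

```bash
python3 -m jog '[[[0,0.5,-0.9,0,0,0,0],[0,0.8,-1.3,0,0,0,0],[0,0.8,-1.3,0,0,0,0]]]' | tail -2;  python3 -c "
from plan import *
where()"
```

```text
contact_force: [1.0, -0.1, 0.1]
finger_gap: 0.233
t 8.47 rim [-8.9 -0.7 27.7] axis [ 0.865 -0.001  0.502] F [0.98 0.02 0.13] gap 0.233
```

```bash
python3 -m jog '[[[0,0.5,-0.9,0,0,0,0],[0,0.8,-1.3,0,0,0,0],[0,0.8,-1.3,0,0,0,0]]]' | tail -2;  python3 -c "
from plan import *
where()"
```

```text
contact_force: [0.4, -0.1, -1.7]
finger_gap: 0.229
t 8.72 rim [-7.4 -0.7 27.7] axis [ 0.865 -0.001  0.502] F [ 0.37 -0.02 -1.66] gap 0.229
```

```bash
python3 -m jog '[[[0,0.5,-0.9,0,0,0,0],[0,0.8,-1.3,0,0,0,0],[0,0.8,-1.3,0,0,0,0]]]' | tail -2;  python3 -c "
from plan import *
where()"
```

```text
contact_force: [0.4, 0.3, -0.6]
finger_gap: 0.225
t 8.97 rim [-6.2 -0.7 27.3] axis [ 0.865 -0.001  0.502] F [ 0.37  0.31 -0.55] gap 0.225
```

```bash
python3 -m jog '[[[0,0.5,-0.9,0,0,0,0],[0,0.8,-1.3,0,0,0,0],[0,0.8,-1.3,0,0,0,0]]]' | tail -2;  python3 -c "
from plan import *
where()"
```

```text
contact_force: [-4.3, 0.6, -0.5]
finger_gap: 0.227
t 9.22 rim [-5.3 -0.8 26.7] axis [ 0.866 -0.002  0.5  ] F [-4.3  -0.13 -0.51] gap 0.227
```

```bash
python3 -m jog '[[[0,0.3,-0.5,0,0,0,0],[0,0.4,-1.0,0,0,0,0],[0,0.4,-1.0,0,0,0,0]]]' | tail -2;  python3 -c "
from plan import *
where()"
```

```text
contact_force: [-4.8, -0.1, 0.5]
finger_gap: 0.227
t 9.47 rim [-4.3 -0.8 26.7] axis [ 0.866 -0.002  0.5  ] F [-4.74 -0.91  0.5 ] gap 0.227
```

```bash
python3 -m jog '[[[0,0.2,-0.7,0,0,0,0],[0,0.4,-1.3,0,0,0,0],[0,0.4,-1.3,0,0,0,0]]]' | tail -2;  python3 -c "
from plan import *
where()"
```

```text
contact_force: [-5.9, 0.3, -1.2]
finger_gap: 0.229
t 9.72 rim [-3.2 -0.8 26.7] axis [ 0.866 -0.002  0.499] F [-5.83 -0.67 -1.17] gap 0.229
```

```bash
python3 -m jog '[[[0,0.4,-0.7,0,0,0,0],[0,0.7,-1.4,0,0,0,0],[0,0.7,-1.4,0,0,0,0]]]' | tail -2;  python3 -c "
from plan import *
where()"
```

```text
contact_force: [-6.2, 0.3, -0.5]
finger_gap: 0.229
t 9.97 rim [-1.8 -0.8 26.6] axis [ 0.866 -0.002  0.499] F [-6.2  -0.66 -0.47] gap 0.229
```

```bash
python3 -m jog '[[[0,0.4,-0.7,0,0,0,0],[0,0.6,-1.2,0,0,0,0],[0,0.6,-1.2,0,0,0,0]]]' | tail -2;  python3 -c "
from plan import *
where()"
```

```text
contact_force: [-5.7, 1.0, -0.9]
finger_gap: 0.227
t 10.22 rim [-0.6 -0.8 26.5] axis [ 0.867 -0.002  0.499] F [-5.77  0.11 -0.87] gap 0.227
```

```bash
python3 -m jog '[[[0,0.3,-0.5,0,0,0,0],[0,0.5,-0.9,0,0,0,0],[0,0.5,-0.9,0,0,0,0]]]' | tail -2;  python3 -c "
from plan import *
where()"
```

```text
contact_force: [-6.8, 1.1, 0.6]
finger_gap: 0.228
t 10.47 rim [ 0.3 -0.8 26.5] axis [ 0.867 -0.002  0.499] F [-6.92  0.01  0.62] gap 0.228
```

```bash
python3 -m jog '[[[0,0.9,0.5,0,0,0,0],[0,1.7,1,0,0,0,0],[0,1.7,1,0,0,0,0]]]' | tail -2;  python3 -c "
from plan import *
where()"
```

```text
contact_force: [-6.8, 0.6, -1.5]
finger_gap: 0.23
t 10.72 rim [ 0.5 -0.7 24.8] axis [ 0.866 -0.002  0.499] F [-6.77 -0.5  -1.54] gap 0.23
```

```bash
python3 -m jog '[[[0,0.9,0.5,0,0,0,0],[0,1.7,1,0,0,0,0],[0,1.7,1,0,0,0,0]]]' | tail -2;  python3 -c "
from plan import *
where()"
```

```text
contact_force: [-5.9, 1.3, -1.5]
finger_gap: 0.223
t 10.97 rim [ 0.6 -0.7 23. ] axis [ 0.866 -0.002  0.5  ] F [-6.06  0.32 -1.51] gap 0.223
```

```bash
python3 -m jog '[[[0,0.9,0.5,0,0,0,0],[0,1.7,1,0,0,0,0],[0,1.7,1,0,0,0,0]]]' | tail -2;  python3 -c "
from plan import *
where()"
```

```text
contact_force: [-5.3, 0.6, -0.4]
finger_gap: 0.228
t 11.22 rim [ 0.8 -0.7 21.2] axis [ 0.866 -0.002  0.5  ] F [-5.3  -0.27 -0.4 ] gap 0.228
```

```bash
python3 -m jog '[[[0,0.9,0.5,0,0,0,0],[0,1.7,1,0,0,0,0],[0,2.6,1.5,0,0,0,0],[0,2.6,1.5,0,0,0,0]]]' | tail -2;  python3 -c "
from plan import *
where()"
```

```text
contact_force: [-3.0, 0.3, -5.7]
finger_gap: 0.228
t 11.55 rim [ 0.1 -0.5 16.9] axis [ 0.867 -0.002  0.498] F [-3.04 -0.15 -5.74] gap 0.228
```

```bash
python3 -m jog '[[[0,0.9,0.5,0,0,0,0],[0,1.7,1,0,0,0,0],[0,2.6,1.5,0,0,0,0],[0,2.6,1.5,0,0,0,0]]]' | tail -2;  python3 -c "
from plan import *
where()"
```

```text
contact_force: [-0.3, 0.1, -1.5]
finger_gap: 0.227
t 11.88 rim [ 3.  -0.7 17.5] axis [ 0.863 -0.001  0.504] F [-0.3   0.04 -1.54] gap 0.227
```

```bash
python3 -m jog '[[[0,0,0,0,0,0,0],[0,0,0,0,0,0,0],[0,0,0,0,0,0,0]]]';  python3 - <<'E'
from plan import *
where()
ims=[]
for n in("scene","side"):
    im=imaging.snapshot(n); u,v=np.round(proj(n,h)).astype(int); print(u-25,v-35)
    ims.append(cv2.resize(im[v-35:v+15,u-25:u+25],(400,400),interpolation=cv2.INTER_CUBIC))
    st=r.sense(); print(proj(n,st["ee_pos"]+st["ee_rot"]@EYE).round(1))
cv2.imwrite("pics/in1.png",np.hstack(ims))
E
```

```text
time_s: 12.13
ee_pos: [0.46, -0.1556, 0.3028]
ee_rot: [[0.162, 0.497, -0.853], [0.987, -0.079, 0.141], [0.002, -0.864, -0.503]]
contact_force: [-0.4, -1.1, -0.3]
finger_gap: 0.23
t 12.13 rim [ 2.2 -0.6 16.8] axis [ 0.864 -0.001  0.503] F [-0.21 -1.13 -0.3 ] gap 0.23
233 186
[258.2 215.8]
284 123
[311.4 157. ]
```

View pics/in1.png

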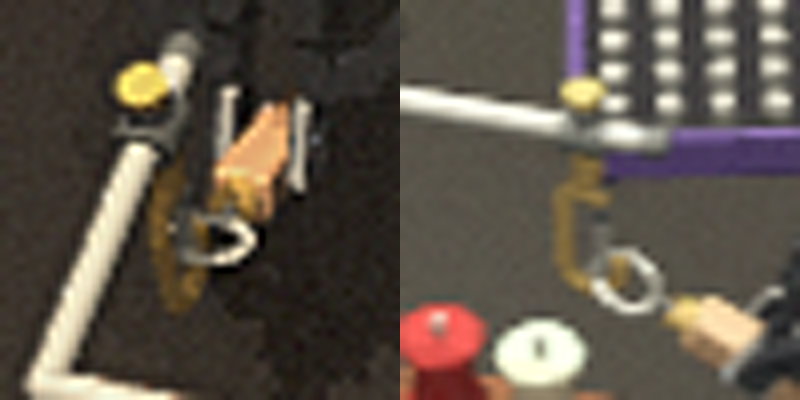

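The side crop at (628,280) shows the ring around the nose, and the gate bar at (600,235) hangs near vertical. The force dropped to zero, so the gate has snapped. Next I lower a bit further, then tug back.

```bash
python3 -m jog '[[[0,0.9,0.5,0,0,0,0],[0,1.7,1,0,0,0,0],[0,2.6,1.5,0,0,0,0],[0,2.6,1.5,0,0,0,0]]]' | tail -2;  python3 -c "
from plan import *
where()"
```

```text
contact_force: [-1.4, -0.2, -1.3]
finger_gap: 0.23
t 12.57 rim [ 1.6 -0.6 12.8] axis [ 0.865 -0.001  0.502] F [-1.31 -0.39 -1.26] gap 0.23
```

```bash
python3 -m jog '[[[0,0.9,0.5,0,0,0,0],[0,1.7,1,0,0,0,0],[0,1.7,1,0,0,0,0]]]' | tail -2;  python3 -c "
from plan import *
where()"
```

```text
contact_force: [0.1, 0.7, -0.5]
finger_gap: 0.227
t 12.82 rim [ 1.7 -0.6 10.9] axis [ 0.865 -0.001  0.502] F [-0.04  0.7  -0.5 ] gap 0.227
```

```bash
python3 -m jog '[[[0,-0.5,0.9,0,0,0,0],[0,-1,1.7,0,0,0,0],[0,-1,1.7,0,0,0,0]]]' | tail -2;  python3 -c "
from plan import *
where()"
```

```text
contact_force: [-0.2, 0.0, -0.9]
finger_gap: 0.226
t 13.07 rim [-0.4 -0.6 11.2] axis [ 0.865 -0.001  0.502] F [-0.22 -0.   -0.94] gap 0.226
```

```bash
python3 -m jog '[[[0,-0.3,0.5,0,0,0,0],[0,-0.5,0.9,0,0,0,0],[0,-0.5,0.9,0,0,0,0]]]' | tail -2;  python3 -c "
from plan import *
where()"
```

```text
contact_force: [-0.3, 0.4, -0.9]
finger_gap: 0.227
t 13.32 rim [-1.1 -0.7 11.5] axis [ 0.865 -0.001  0.502] F [-0.33  0.4  -0.87] gap 0.227
```

```bash
python3 -m jog '[[[0,-0.2,0.3,0,0,0,0],[0,-0.2,0.4,0,0,0,0],[0,-0.2,0.4,0,0,0,0]]]' | tail -2;  python3 -c "
from plan import *
where()"
```

```text
contact_force: [0.6, 0.0, -0.8]
finger_gap: 0.229
t 13.57 rim [-1.3 -0.7 11.7] axis [ 0.864 -0.001  0.503] F [ 0.62  0.15 -0.82] gap 0.229
```

```bash
python3 -m jog '[[[0,-0.2,0.4,0,0,0,0],[0,-0.4,0.7,0,0,0,0],[0,-0.4,0.7,0,0,0,0]]]' | tail -2;  python3 -c "
from plan import *
where()"
```

```text
contact_force: [4.2, -1.0, -0.7]
finger_gap: 0.224
t 13.82 rim [-1.7 -0.7 12. ] axis [ 0.864 -0.001  0.504] F [ 4.3  -0.32 -0.75] gap 0.224
```

```bash
python3 -m jog '[[[0,-0.2,0.4,0,0,0,0],[0,-0.4,0.7,0,0,0,0],[0,-0.4,0.7,0,0,0,0]]]' | tail -2;  python3 -c "
from plan import *
where()"
```

```text
contact_force: [7.1, -1.2, -2.4]
finger_gap: 0.225
t 14.07 rim [-1.9 -0.7 12.4] axis [ 0.863 -0.001  0.505] F [ 7.22  0.01 -2.38] gap 0.225
```

```bash
python3 -m jog '[[[0,0,0,0,0,0,0],[0,0,0,0,0,0,0],[0,0,0,0,0,0,0],[0,0,0,0,0,0,0],[0,0,0,0,0,0,0],[0,0,0,0,0,0,0]]]'|tail -2; python3 -c "
from plan import *
where()"
```

```text
contact_force: [6.6, -1.9, -2.3]
finger_gap: 0.226
t 14.57 rim [-1.9 -0.7 12.4] axis [ 0.863 -0.001  0.505] F [ 6.81 -0.78 -2.33] gap 0.226
```

```bash
python3 -m jog '[[[0,0,0,0,0,0,0],[0,0,0,0,0,0,0],[0,0,0,0,0,0,0],[0,0,0,0,0,0,0],[0,0,0,0,0,0,0],[0,0,0,0,0,0,0],[0,0,0,0,0,0,0],[0,0,0,0,0,0,0],[0,0,0,0,0,0,0],[0,0,0,0,0,0,0],[0,0,0,0,0,0,0],[0,0,0,0,0,0,0]]]'|tail -2; python3 -c "
from plan import *
where()"
```

```text
contact_force: [7.0, -1.5, -2.2]
finger_gap: 0.229
t 15.57 rim [-1.9 -0.7 12.4] axis [ 0.863 -0.001  0.505] F [ 7.13 -0.36 -2.17] gap 0.229
```

The tug held at about 7 N for 1.5 s. Now I relax to mid-bowl and work out the pitch-up about the rim.

```bash
python3 -m jog '[[[0,1,-1.2,0,0,0,0],[0,2.5,-3,0,0,0,0],[0,4,-4.5,0,0,0,0],[0,5,-5.7,0,0,0,0],[0,5,-5.7,0,0,0,0],[0,5,-5.7,0,0,0,0]]]'|tail -2; python3 -c "
from plan import *
where()
for k in range(1,8):
    a=-.1*k; print(a,((RIM-cv2.Rodrigues(np.array([a,0,0]))[0]@RIM)*1e3).round(1))"
```

```text
contact_force: [0.9, -0.6, -0.3]
finger_gap: 0.224
t 16.07 rim [ 3.9 -0.5  9.3] axis [ 0.865 -0.001  0.501] F [ 0.94 -0.46 -0.27] gap 0.224
-0.1 [ 0.   9.2 16.1]
-0.2 [ 0.  20.  31.3]
-0.30000000000000004 [ 0.  32.2 45.2]
-0.4 [ 0.  45.8 57.9]
-0.5 [ 0.  60.6 69.2]
-0.6000000000000001 [ 0.  76.4 78.9]
-0.7000000000000001 [ 0.  93.1 87.1]
```

```bash
python3 -m jog '[[[0,4.4,8.1,-0.05,0,0,0],[0,9.2,16.1,-0.1,0,0,0],[0,14.4,23.9,-0.15,0,0,0],[0,20,31.3,-0.2,0,0,0],[0,25.9,38.4,-0.25,0,0,0],[0,32.2,45.2,-0.3,0,0,0],[0,32.2,45.2,-0.3,0,0,0],[0,32.2,45.2,-0.3,0,0,0]]]'; python3 -c "
from plan import *
where()"
```

```text
time_s: 16.73
ee_pos: [0.439, -0.152, 0.2448]
ee_rot: [[0.162, 0.724, -0.671], [0.987, -0.117, 0.112], [0.003, -0.68, -0.733]]
contact_force: [0.7, -1.0, -1.1]
finger_gap: 0.228
t 16.73 rim [ 3.5 -0.6  8.6] axis [ 0.68  -0.002  0.733] F [ 0.86 -0.83 -1.05] gap 0.228
```

```bash
python3 -m jog '[[[0,4.4,7.4,-0.05,0,0,0],[0,9.2,15,-0.1,0,0,0],[0,14.4,22.5,-0.15,0,0,0],[0,20,29.9,-0.2,0,0,0],[0,25.9,37,-0.25,0,0,0],[0,32.2,43.8,-0.3,0,0,0],[0,32.2,43.8,-0.3,0,0,0],[0,32.2,43.8,-0.3,0,0,0]]]'; python3 - <<'E'
from plan import *
where()
ims=[]
for n in("scene","side"):
    im=imaging.snapshot(n); u,v=np.round(proj(n,h)).astype(int)
    ims.append(cv2.resize(im[v-35:v+25,u-30:u+30],(400,400),interpolation=cv2.INTER_CUBIC))
cv2.imwrite("pics/rot.png",np.hstack(ims))
E
```

```text
time_s: 17.4
ee_pos: [0.434, -0.1512, 0.1901]
ee_rot: [[0.162, 0.889, -0.429], [0.987, -0.144, 0.073], [0.003, -0.435, -0.9]]
contact_force: [-0.7, 0.3, -2.4]
finger_gap: 0.225
t 17.4 rim [ 5.6 -0.7  8.6] axis [ 0.435 -0.003  0.9  ] F [-0.73  0.17 -2.38] gap 0.225
```

View pics/rot.png

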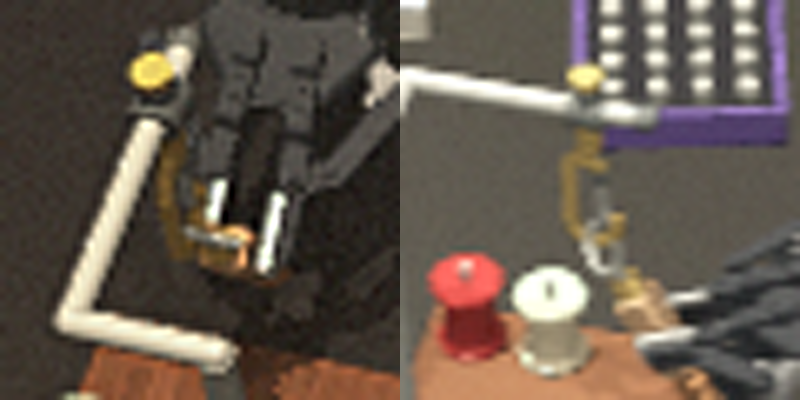

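The side crop shows the rim in the bowl at (600,240), with the slicker steep and held. Releasing and backing straight out.

```bash
python3 -m jog '[[[0,0,0,0,0,0,0.3],[0,0,0,0,0,0,0.4],[0,0,0,0,0,0,0.6],[0,0,0,0,0,0,1],[0,0,0,0,0,0,1],[0,-15,0,0,0,0,1],[0,-40,0,0,0,0,1],[0,-70,0,0,0,0,1],[0,-100,0,0,0,0,1],[0,-130,0,0,0,0,1],[0,-130,0,0,0,0,1],[0,-130,0,0,0,0,1],[0,-130,0,0,0,0,1],[0,-130,0,0,0,0,1],[0,-130,0,0,0,0,1],[0,-130,0,0,0,0,1],[0,-130,0,0,0,0,1],[0,-130,0,0,0,0,1],[0,-130,0,0,0,0,1],[0,-130,0,0,0,0,1]]]'
python3 -m jog '[[[0,0,0,0,0,0,1],[0,0,0,0,0,0,1],[0,0,0,0,0,0,1],[0,0,0,0,0,0,1],[0,0,0,0,0,0,1],[0,0,0,0,0,0,1],[0,0,0,0,0,0,1],[0,0,0,0,0,0,1],[0,0,0,0,0,0,1],[0,0,0,0,0,0,1],[0,0,0,0,0,0,1],[0,0,0,0,0,0,1],[0,0,0,0,0,0,1],[0,0,0,0,0,0,1],[0,0,0,0,0,0,1],[0,0,0,0,0,0,1],[0,0,0,0,0,0,1],[0,0,0,0,0,0,1],[0,0,0,0,0,0,1],[0,0,0,0,0,0,1]]]' >/dev/null
python3 - <<'E'
from plan import *
ims=[];pv={}
for k in range(4):
  for n in("scene","side"):
    im=imaging.snapshot(n); u,v=np.round(proj(n,h)).astype(int)
    g=im[v-35:v+45,u-40:u+40]
    if n in pv: print(n,"maxdiff",np.percentile(cv2.absdiff(cv2.GaussianBlur(g,(5,5),0),cv2.GaussianBlur(pv[n],(5,5),0)),99.8))
    pv[n]=g
    if k==3: ims.append(cv2.resize(g,(400,400),interpolation=cv2.INTER_CUBIC))
cv2.imwrite("pics/rel.png",np.hstack(ims))
print(r.sense()["contact_force"],r.sense()["time_s"])
E
```

```text
time_s: 19.17
ee_pos: [0.3516, -0.1564, 0.2843]
ee_rot: [[0.151, 0.877, -0.456], [0.988, -0.131, 0.077], [0.008, -0.463, -0.887]]
contact_force: [-0.2, -0.7, -0.6]
finger_gap: 0.996
scene maxdiff 53.60199999999895
side maxdiff 34.0
scene maxdiff 41.0
side maxdiff 53.60199999999895
scene maxdiff 53.0
side maxdiff 39.60199999999895
[-0.28914408  0.14919427 -1.43951971] 21.2333
```

View pics/rel.png

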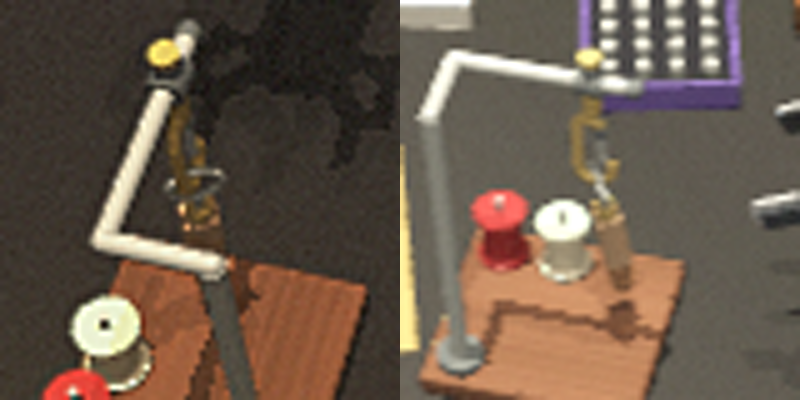

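The slicker hangs from the hook by its eye (side crop: ring at (600,170), grip at (612,240)), and the gripper is well clear. I'll wait out the swing.

```bash
python3 -m jog '[[[0,0,0,0,0,0,1],[0,0,0,0,0,0,1],[0,0,0,0,0,0,1],[0,0,0,0,0,0,1],[0,0,0,0,0,0,1],[0,0,0,0,0,0,1],[0,0,0,0,0,0,1],[0,0,0,0,0,0,1],[0,0,0,0,0,0,1],[0,0,0,0,0,0,1],[0,0,0,0,0,0,1],[0,0,0,0,0,0,1],[0,0,0,0,0,0,1],[0,0,0,0,0,0,1],[0,0,0,0,0,0,1],[0,0,0,0,0,0,1],[0,0,0,0,0,0,1],[0,0,0,0,0,0,1],[0,0,0,0,0,0,1],[0,0,0,0,0,0,1]]]' >/dev/null
python3 -m jog '[[[0,0,0,0,0,0,1],[0,0,0,0,0,0,1],[0,0,0,0,0,0,1],[0,0,0,0,0,0,1],[0,0,0,0,0,0,1],[0,0,0,0,0,0,1],[0,0,0,0,0,0,1],[0,0,0,0,0,0,1],[0,0,0,0,0,0,1],[0,0,0,0,0,0,1],[0,0,0,0,0,0,1],[0,0,0,0,0,0,1],[0,0,0,0,0,0,1],[0,0,0,0,0,0,1],[0,0,0,0,0,0,1],[0,0,0,0,0,0,1],[0,0,0,0,0,0,1],[0,0,0,0,0,0,1],[0,0,0,0,0,0,1],[0,0,0,0,0,0,1]]]' >/dev/null
python3 -m jog '[[[0,0,0,0,0,0,1],[0,0,0,0,0,0,1],[0,0,0,0,0,0,1],[0,0,0,0,0,0,1],[0,0,0,0,0,0,1],[0,0,0,0,0,0,1],[0,0,0,0,0,0,1],[0,0,0,0,0,0,1],[0,0,0,0,0,0,1],[0,0,0,0,0,0,1],[0,0,0,0,0,0,1],[0,0,0,0,0,0,1],[0,0,0,0,0,0,1],[0,0,0,0,0,0,1],[0,0,0,0,0,0,1],[0,0,0,0,0,0,1],[0,0,0,0,0,0,1],[0,0,0,0,0,0,1],[0,0,0,0,0,0,1],[0,0,0,0,0,0,1]]]' >/dev/null
python3 -m jog '[[[0,0,0,0,0,0,1],[0,0,0,0,0,0,1],[0,0,0,0,0,0,1],[0,0,0,0,0,0,1],[0,0,0,0,0,0,1],[0,0,0,0,0,0,1],[0,0,0,0,0,0,1],[0,0,0,0,0,0,1],[0,0,0,0,0,0,1],[0,0,0,0,0,0,1],[0,0,0,0,0,0,1],[0,0,0,0,0,0,1],[0,0,0,0,0,0,1],[0,0,0,0,0,0,1],[0,0,0,0,0,0,1],[0,0,0,0,0,0,1],[0,0,0,0,0,0,1],[0,0,0,0,0,0,1],[0,0,0,0,0,0,1],[0,0,0,0,0,0,1]]]' >/dev/null
python3 -m jog '[[[0,0,0,0,0,0,1],[0,0,0,0,0,0,1],[0,0,0,0,0,0,1],[0,0,0,0,0,0,1],[0,0,0,0,0,0,1],[0,0,0,0,0,0,1],[0,0,0,0,0,0,1],[0,0,0,0,0,0,1],[0,0,0,0,0,0,1],[0,0,0,0,0,0,1],[0,0,0,0,0,0,1],[0,0,0,0,0,0,1],[0,0,0,0,0,0,1],[0,0,0,0,0,0,1],[0,0,0,0,0,0,1],[0,0,0,0,0,0,1],[0,0,0,0,0,0,1],[0,0,0,0,0,0,1],[0,0,0,0,0,0,1],[0,0,0,0,0,0,1]]]' >/dev/null
python3 - <<'E'
from plan import *
ims=[];pv={}
for k in range(5):
  for n in("side","scene"):
    im=imaging.snapshot(n); u,v=np.round(proj(n,h)).astype(int)
    g=cv2.GaussianBlur(im[v-35:v+45,u-40:u+40],(5,5),0)
    if n in pv: print(n,"maxdiff",np.percentile(cv2.absdiff(g,pv[n]),99.8).round(1))
    pv[n]=g
    if k==4: ims.append(cv2.resize(im[v-35:v+45,u-40:u+40],(400,400),interpolation=cv2.INTER_CUBIC))
cv2.imwrite("pics/end.png",np.hstack(ims))
print(r.sense()["contact_force"],r.sense()["time_s"])
E
```

```text
side maxdiff 2.0
scene maxdiff 4.0
side maxdiff 2.0
scene maxdiff 4.0
side maxdiff 2.0
scene maxdiff 3.0
side maxdiff 2.0
scene maxdiff 3.0
[-0.0136847  -0.30187872 -0.15813732] 30.0667
```

View pics/end.png

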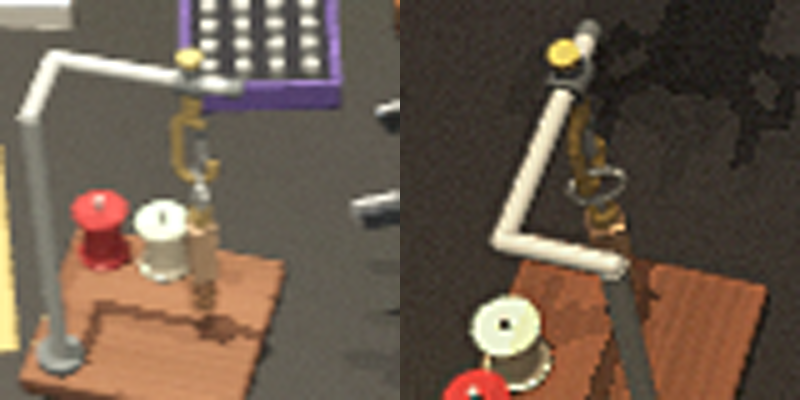

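It hangs plumb and still by its eye (side crop: ring at (200,185), grip at (203,245)), with the gripper clear and picture differences at noise level.

```bash
python3 -c "
from h import *
r.close_job(); print(r.sense()['time_s'])"
```

```text
the job is handed in; nothing more can be done
the job is handed in; nothing more can be done
```

The edge slicker is hanging from the snap hook by its eye, and I handed the job in at about 30 s of the 70 s allowed.

- **Insertion:** I picked up the beech slicker, pitched it 30° eye-up and pushed the rim in through the gate, with readings up to about 7 N. The force fell to zero as the gate snapped shut.
- **Tug:** I pulled it back against the nose at about 7 N for 1.5 s, with the gripper still holding.
- **Release:** I tilted it to about 64° inside the bowl, let go and backed out.
- **Last checks:** The slicker hangs plumb in both camera views, with no visible movement between pictures. The gripper is open and well clear, reading about 0 N, and no move came near the other tools, though I did not re-measure where they lie.

**Less certain points:**
- The gate angle has no reading, so I judged it shut from the force drop and the pictures.
- During the snap the wrist briefly read about 6 to 7 N, partly downward, and the measured rim position jumped about 3 mm as the gate let go. Forces were only read at the end of each small step, so I did not see the peaks between them.
- Contact with the gate and with the nose both put the collar about 5 mm behind mid travel, while the pictures had suggested it was near the middle.

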